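Set the load box door wider on its stay

TASK

The load box needs more air for the next run: take the stay on its roof by the black knob, lift it off the pin, swing the door farther open with it, and drop the third hole (counted from the door) over the pin until the bar lies fully down, then let go. Feel for the hole gently instead of forcing the bar onto the pin, do not let the sprung door fall shut, and leave everything else where it is.

Things in the scene. Friction and masses are not known exactly. Their poses are not given: they have to be found in the camera images.
- loadbox: load box: fixed grey-green sheet-steel case, 220 mm deep (x), 260 wide (y), 170 high. Origin: centre of its underside, z up. Its door is in the face towards its own -x; the door's upright hinge axis is at (-116, +128) mm. The stay lies along the flat roof and the pin stands on it. Thin sheet: a bar pressed on the tip or side of the pin with more than about 20 N bends it
- pin: the pin with its collar and foot plate (24 x 44 mm), steel, fixed on the roof; origin: centre of the foot plate's underside, on the roof
- pin_seat (a point): centre of the top face of the pin's collar (16 mm across, 8 mm above the roof), on which the bar's underside rests when a hole is fully down over the pin. The pin is upright, 6 mm in diameter, flat-topped, and stands 12 mm above this point. Fixed at (-52, 0, 178) mm of the load box's frame
- stay: stay: steel bar 222 x 20 x 4 mm. Origin: on its pivot on top of the door, at the bar's underside; x along the bar to the knob, z up. On the pivot (height fixed) it swings freely sideways and tips freely, knob end up, by up to 0.4 rad. Four 8 mm holes, hand-drilled about 80, 105, 130, 155 mm from the pivot, each up to 3 mm off along the bar. The first is over the pin at the start
- knob (a point): centre of the upright black round knob at the bar's free end: 23 mm in diameter, 34 mm high from the bar's top face, 197 mm from the pivot; this point is half-way up the knob, 22 mm above the bar's underside. The handle for moving the stay and, through it, the door. No play between knob and bar
- door (a joint): opening of the door, rad: 0 shut, about 0.12 at the start, 0.33 with the second, 0.5 to 0.56 with the third, 0.75 with the fourth hole on the pin. At angle a the stay's pivot is at (-116 - 128 sin a, 128 - 128 cos a) mm of the load box's frame. A hinge spring draws it shut: it pushes the bar towards its knob end with about 2.5 N, and shuts the door if the stay is let go off the pin
- tape: roll of yellow tape, 48 mm across, 16 mm high, lying on the load box's roof near a rear corner; bystander; origin: centre of its underside
- relay: small clear relay, 26 x 30 x 22 mm, standing on the roof near the other rear corner; bystander; origin: centre of its underside
- handmeter: orange hand-held multimeter, 170 x 85 x 34 mm, lying on the table at the right; bystander; origin: centre of its underside
- driver: red-handled screwdriver, 200 mm, lying on the table at the left; bystander; origin: under its middle
- resistor: dark green tubular resistor on two steel feet, 130 x 44 x 42 mm, on the table at the left; bystander; origin: centre of its underside
- reel: blue plastic reel, 60 mm across, 42 mm high, on the table at the right; bystander; origin: centre of its underside
- jar: jar with a white cap, 56 mm across, 75 mm high, on the table at the right; bystander; origin: centre of its underside

How it is judged:
By the outcome, as a careful person would: the job done as asked, in the order asked, and still so for the second after the job is handed in, with the robot touching nothing.
It also fails if it takes over 54 s, if anything falls off the work surface, if the arm or the gripper's body presses on something with over 40 N, if the wrist force passes 120 N, or if a joint passes its speed limit or range.

ROBOT

A 7-joint arm with a two-finger parallel gripper is mounted at the origin on the work surface. World frame = base frame: x ahead of the robot, y to its left, z up, the work surface at z = 0. Lengths are in m, angles in rad, forces in N, time in s.
With the tool pointing down it reaches from about 0.425 to 0.875 m from the base axis. Payload 4.7 kg.
Tool frame: the origin (TCP) lies midway between the tips of the shut fingers; the grasp point (between the pads) lies 19 mm behind it; y points along the fingers, z is the direction in which the jaws open and shut, and the axes are right-handed (so a half turn about y gives the same grasp; the last joint's range is limited). The gripper opens to 87 mm and grips with 3 to 60 N. Pads are 19 mm wide; open, the fingers measure 117 mm over their backs; the gripper's body (75 mm by 190 mm) begins 51 mm behind the grasp point.
Start: joints at [1.294, 0.321, -0.07, 1.45, 0.023, 1.371, -0.057], TCP at [0.186, -0.623, 0.223] pointing down, gripper open.
Joint ranges: [-2.86, 2.86], [-0.3, 2.09], [-1.38, 1.24], [0.06, 2.45], [-1.56, 4.7], [0.09, 2.05], [-2.69, 2.69]. Speed limits (rad/s): [2.57, 2.57, 3.14, 3.14, 3.14, 3.14, 3.14].

INTERFACE

Orientations are given as a rotation vector (axis times angle).
In Python, from bench import ctrl gives the robot as it stands.
- The arm moves only by the tool play_rows, never from a script. Its arguments are lists of equal length, an entry for each row: "translation": the shift along the tool's x, y, z in mm, a list of three; "turn": the turn, a rotation vector about the tool's x, y, z in rad, a list of three; "fingers": the opening, from -1 (shut) to 1 (fully open), so that 0 is half open. In form: {"translation": [[dx, dy, dz], ...], "turn": [[wx, wy, wz], ...], "fingers": [fingers, ...]}. A call has exactly 10 rows; each row shifts and turns the commanded pose from where the row before left it, along the tool's axes as they then stand; what a row does not reach is not made up. A row lasts 1/12 s, in which the tool goes at most 41.7 mm and 7.16 degrees, less where a joint would pass 70% of its speed; a pose out of reach is approached as far as the arm can. A call with a gripper value outside its range is refused whole. The fingers move at their own pace and stop on an object; "grip_force" is the grip in N (left out, the last holds). Time passes only in rows, so rows that do not move let the fingers close, or fill a call up. It gives the time, the measured TCP pose, the force and the opening at its end, in the units of the state.
- ctrl.get_state(): the state, without advancing time (a new reading comes with each control period).
- ctrl.get_image(name): name is "scene" or "top"; returns the picture (400x640x3 uint8, blue, green, red); there is no depth.
- ctrl.camera_info(name): a dict with "camera_matrix" (3x3 intrinsics, pixels), "R" (3x3) and "t" (3): a world point X has camera coordinates R X + t. Camera axes: x right, y down, z forward; pixel columns grow to the right and rows downward; lengths in m; the calibration is good to about 2 mm. A picture is of the moment at which its call begins. camera_info takes no time and is no camera call.
- ctrl.close_job(): hands the job in, once; it reports no verdict.
The state is a dict: "time": time; "joint_positions": joint angles; "qd": joint speeds; "joint_torque": joint torques, N m; "position": TCP position; "tool_rot": TCP orientation; "ft_force": force on the tool from outside, world axes, zero at the start; "torque": the same for the moment, N m; "grip_width": opening from 0.0 (shut) to 1.0 (fully open).
Only numpy, scipy, OpenCV 4.12 (cv2) and the standard library are available. Lean on these libraries where they do the work, as an engineer would, in place of code of your own. Each camera call takes 0.05 s, during which the arm holds its last target.

## Working session

There is one attempt and no reset: what is moved stays moved. The work goes in short steps, Python scripts to look and compute and a tool call to move; the robot and the scene stay as the last step left them, time stands still between calls to the robot, and variables do not carry over. Pictures are saved under pics/ and viewed, and the job is handed in when it is done.

Besides the shell and the picture viewer there is one more tool, called after ">>>" by a JSON object that holds its "method" and its "body". play_rows: Moves the arm, as the interface text tells. Its arguments: {"type":"object","properties":{"translation":{"type":"array"},"turn":{"type":"array"},"fingers":{"type":"array"},"grip_force":{"type":"number"}},"required":["translation","turn","fingers"]}

```bash
ls; mkdir -p pics
python3 - <<'E'
from bench import ctrl
import cv2
for n in("scene","top"):
    cv2.imwrite(f"pics/{n}0.png",ctrl.get_image(n))
    print(n,ctrl.camera_info(n))
print(ctrl.get_state())
E
```

```text
pics
scene {'camera_matrix': array([[390.15424227,   0.        , 314.99693758],
       [  0.        , 390.15424227, 203.48812992],
       [  0.        ,   0.        ,   1.        ]]), 'R': array([[-0.02189944,  0.99974485,  0.00553616],
       [ 0.64990041,  0.01844352, -0.75979556],
       [-0.75970381, -0.01304115, -0.65013849]]), 't': array([-0.00914699, -0.22928978,  1.85456821])}
top {'camera_matrix': array([[470.19659833,   0.        , 323.11733326],
       [  0.        , 470.19659833, 202.94931935],
       [  0.        ,   0.        ,   1.        ]]), 'R': array([[-0.00726721, -0.99992232,  0.01012654],
       [-0.99234195,  0.00596264, -0.1233771 ],
       [ 0.12330714, -0.0109456 , -0.99230819]]), 't': array([-0.01353964,  0.51965068,  1.39186697])}
{'time': 0.1, 'joint_positions': array([ 1.29409225,  0.32178115, -0.07010192,  1.45156178,  0.02261376,
        1.37080034, -0.05689419]), 'qd': array([ 0.00061658, -0.00305338, -0.00135708, -0.0027492 , -0.00062087,
        0.00062627, -0.0014938 ]), 'joint_torque': array([-2.26955274e-05, -4.92574310e+01, -4.05653547e-01, -3.13401568e+01,
       -6.41860301e-02,  3.95057048e-02,  6.55096619e-05]), 'position': array([ 0.18618481, -0.62224071,  0.22154566]), 'tool_rot': array([-0.30287085,  2.06717706, -2.0635718 ]), 'ft_force': array([-1.1628232 ,  0.71909066,  0.91453175]), 'torque': array([ 0.00397539,  0.01227323, -0.0073678 ]), 'grip_width': 0.9992313480756733}
```

View pics/scene0.png

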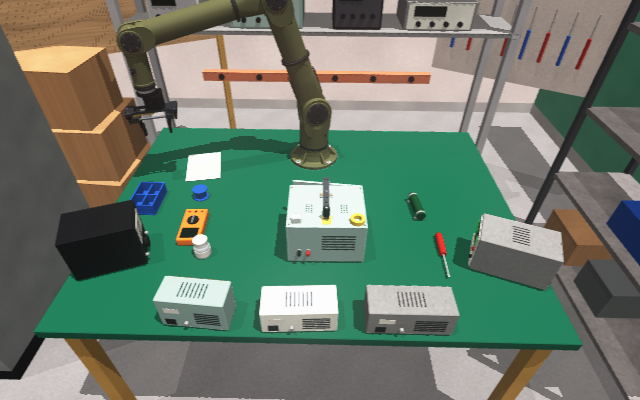

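View pics/top0.png

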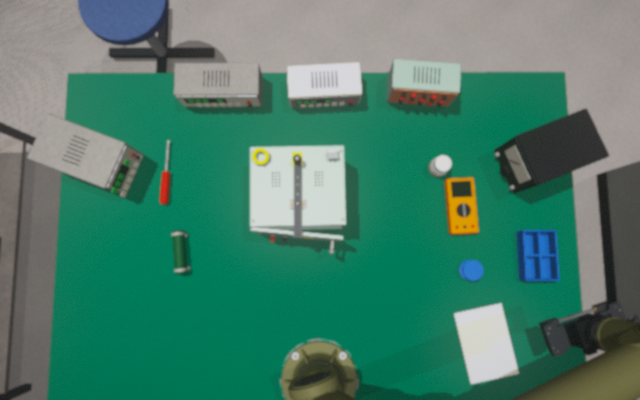

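Run:
```python
import cv2
i=cv2.imread("pics/top0.png")[130:290,200:400]
cv2.imwrite("pics/t0c.png",cv2.resize(i,None,fx=3.7,fy=3.7,interpolation=cv2.INTER_CUBIC))
i=cv2.imread("pics/scene0.png")[130:290,200:400]
cv2.imwrite("pics/s0c.png",cv2.resize(i,None,fx=3.7,fy=3.7,interpolation=cv2.INTER_CUBIC))
```

```text
(no output)
```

View pics/t0c.png

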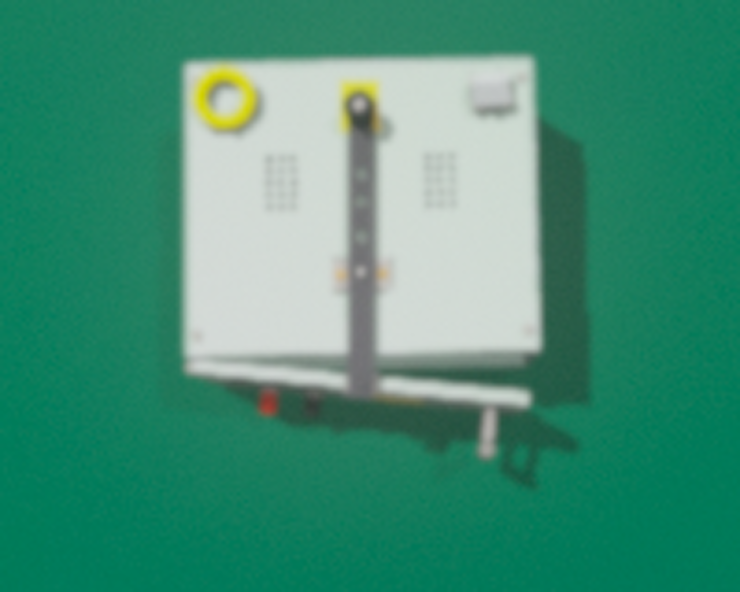

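View pics/s0c.png

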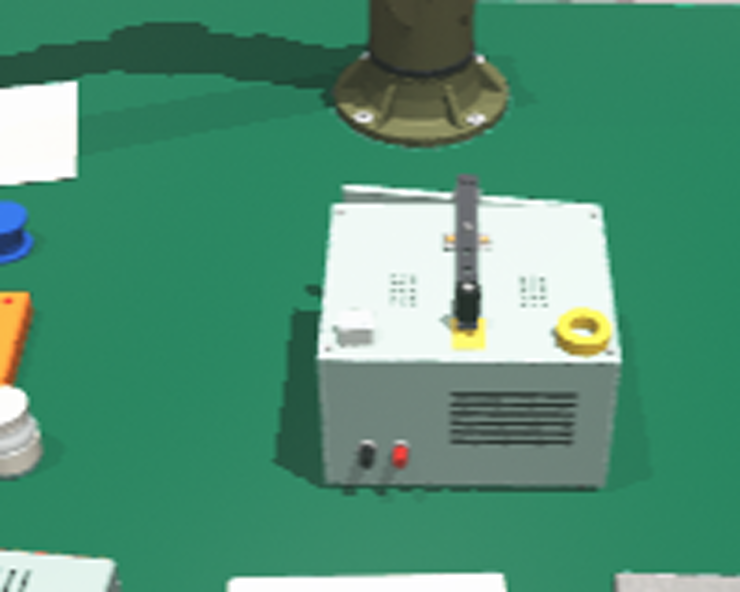

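```bash
cat > h.py <<'E'
import numpy as np
from bench import ctrl
C={n:ctrl.camera_info(n) for n in("scene","top")}
def back(n,u,v,z):
    c=C[n];d=c["R"].T@np.linalg.solve(c["camera_matrix"],[u,v,1.]);o=-c["R"].T@c["t"]
    return o+d*(z-o[2])/d[2]
def proj(n,X):
    c=C[n];p=c["camera_matrix"]@(c["R"]@np.asarray(X)+c["t"]);return p[:2]/p[2]
def crop(n,X,Y,z,f=3.7,x0=200,y0=130): return back(n,(X+.5)/f-.5+x0,(Y+.5)/f-.5+y0,z)
E
python3 - <<'E'
from h import *
np.set_printoptions(precision=4,suppress=True)
# box frame corners: rear = +x
loc=[(110,130),(110,-130),(-110,-130),(-110,130)]
for n,px in (("top",[(184,60),(533,57),(540,352),(184,357)]),("scene",[(620,360),(319,357),(331,205),(601,206)])):
    P=np.array([crop(n,*p,.17) for p in px]);L=np.array(loc)/1e3
    A=P[:,:2]-P[:,:2].mean(0);th=np.arctan2((L[:,0]*A[:,1]-L[:,1]*A[:,0]).sum(),(L*A).sum())
    R=np.array([[np.cos(th),-np.sin(th)],[np.sin(th),np.cos(th)]])
    t=P[:,:2].mean(0)
    print(n,th,t,(P[:,:2]-t-(L@R.T))*1e3)
    print(" pinseat",t+R@[-.052,0])
print("pin",crop("top",361,271,.19))
for Y in(237,202,175):print("hole",crop("top",361,Y,.182))
print("knob",crop("top",358,103,.216))
print("knob scene",crop("scene",467,285,.216))
print("pin scene",crop("scene",467,227,.19))
a=.12
print("barend",crop("top",363,396,.182),crop("scene",467,177,.182))
E
```

```text
top 0.008112442234586084 [0.5525 0.0557] [[ 1.6939  1.1301]
 [ 0.6489 -0.4039]
 [-1.2363 -0.9554]
 [-1.1066  0.2292]]
 pinseat [0.5005 0.0553]
scene 0.016841608612155588 [0.5556 0.0577] [[-2.5862 -0.9852]
 [-3.5247  0.4683]
 [ 3.8823 -0.8979]
 [ 2.2287  1.4148]]
 pinseat [0.5036 0.0569]
pin [0.5006 0.0544 0.19  ]
hole [0.5267 0.0548 0.182 ]
hole [0.5527 0.0548 0.182 ]
hole [0.5728 0.0548 0.182 ]
knob [0.6193 0.0554 0.216 ]
knob scene [0.6193 0.0561 0.216 ]
pin scene [0.507  0.0566 0.19  ]
barend [0.4102 0.0534 0.182 ] [0.4185 0.0568 0.182 ]
```

```bash
cat >> h.py <<'E'
from scipy.spatial.transform import Rotation as Ro
np.set_printoptions(precision=4,suppress=True)
def toolR(): return Ro.from_rotvec(ctrl.get_state()["tool_rot"]).as_matrix()
def plan(target,tilt,yaw,n,nr=None):
    """rows from measured pose to target TCP; tilt about -y, then yaw; jaw(z) along world y"""
    s=ctrl.get_state();R=toolR();p=s["position"]
    R0=np.array([[1,0,0],[0,0,1],[0,-1,0]],float) # cols: x,y,z tool
    best=None
    for f in(0,np.pi):
        Rt=(Ro.from_euler('z',yaw)*Ro.from_euler('y',-tilt)*Ro.from_matrix(R0)*Ro.from_euler('y',f)).as_matrix()
        w=Ro.from_matrix(R.T@Rt).as_rotvec()
        if best is None or np.linalg.norm(w)<np.linalg.norm(best[0]):best=(w,Rt)
    w=best[0];d=np.array(target)-p
    print("t",s["time"],"pos",p,"f",s["ft_force"],"grip",s["grip_width"]);print("R\n",R);print("total d mm world",d*1e3,"turn",w)
    for i in range(n):
        Ri=R@Ro.from_rotvec(w*i/n).as_matrix()
        print(np.round(Ri.T@d*1e3/n,1),np.round(w/n,4))
E
python3 -c "
from h import *
plan([0.619,0.0555,0.27],0,0.01,30)"
```

```text
t 0.1 pos [ 0.1862 -0.6222  0.2215] f [-1.1628  0.7191  0.9145] grip 0.9992313480756733
R
 [[-0.958  -0.0006  0.2868]
 [-0.2868  0.0017 -0.958 ]
 [ 0.0001 -1.     -0.0018]]
total d mm world [432.8152 677.7407  48.4543] turn [0.0017 0.2809 0.0003]
[-20.3  -1.6 -17.5] [0.0001 0.0094 0.    ]
[-20.1  -1.6 -17.7] [0.0001 0.0094 0.    ]
[-20.   -1.6 -17.9] [0.0001 0.0094 0.    ]
[-19.8  -1.6 -18.1] [0.0001 0.0094 0.    ]
[-19.6  -1.6 -18.3] [0.0001 0.0094 0.    ]
[-19.5  -1.6 -18.4] [0.0001 0.0094 0.    ]
[-19.3  -1.6 -18.6] [0.0001 0.0094 0.    ]
[-19.1  -1.6 -18.8] [0.0001 0.0094 0.    ]
[-18.9  -1.6 -19. ] [0.0001 0.0094 0.    ]
[-18.8  -1.6 -19.2] [0.0001 0.0094 0.    ]
[-18.6  -1.6 -19.3] [0.0001 0.0094 0.    ]
[-18.4  -1.6 -19.5] [0.0001 0.0094 0.    ]
[-18.2  -1.6 -19.7] [0.0001 0.0094 0.    ]
[-18.   -1.6 -19.8] [0.0001 0.0094 0.    ]
[-17.8  -1.6 -20. ] [0.0001 0.0094 0.    ]
[-17.6  -1.6 -20.2] [0.0001 0.0094 0.    ]
[-17.5  -1.6 -20.3] [0.0001 0.0094 0.    ]
[-17.3  -1.6 -20.5] [0.0001 0.0094 0.    ]
[-17.1  -1.6 -20.7] [0.0001 0.0094 0.    ]
[-16.9  -1.6 -20.8] [0.0001 0.0094 0.    ]
[-16.7  -1.6 -21. ] [0.0001 0.0094 0.    ]
[-16.5  -1.6 -21.1] [0.0001 0.0094 0.    ]
[-16.3  -1.6 -21.3] [0.0001 0.0094 0.    ]
[-16.1  -1.6 -21.4] [0.0001 0.0094 0.    ]
[-15.9  -1.6 -21.6] [0.0001 0.0094 0.    ]
[-15.7  -1.6 -21.7] [0.0001 0.0094 0.    ]
[-15.5  -1.6 -21.9] [0.0001 0.0094 0.    ]
[-15.3  -1.6 -22. ] [0.0001 0.0094 0.    ]
[-15.1  -1.6 -22.2] [0.0001 0.0094 0.    ]
[-14.9  -1.6 -22.3] [0.0001 0.0094 0.    ]
```

>>> {"method": "play_rows", "body": {"translation": [[-20,-3,-18],[-20,-3,-18],[-20,-3,-18],[-20,-3,-18],[-20,-3,-18],[-20,-3,-18],[-19,-3,-19],[-19,-3,-19],[-19,-3,-19],[-19,-3,-19]], "turn": [[0,0.01,0],[0,0.01,0],[0,0.01,0],[0,0.01,0],[0,0.01,0],[0,0.01,0],[0,0.01,0],[0,0.01,0],[0,0.01,0],[0,0.01,0]], "fingers": [1,1,1,1,1,1,1,1,1,1], "grip_force": 30}}

```text
time: 0.93
position: [0.332, -0.3951, 0.2524]
tool_rot: [-0.203, 2.122, -2.121]
ft_force: [0.1, -0.3, 0.7]
grip_width: 0.998
```

>>> {"method": "play_rows", "body": {"translation": [[-18,-2,-20],[-18,-2,-20],[-18,-2,-20],[-18,-2,-20],[-18,-2,-20],[-18,-2,-20],[-17,-2,-20],[-17,-2,-20],[-17,-2,-20],[-17,-2,-20]], "turn": [[0,0.01,0],[0,0.01,0],[0,0.01,0],[0,0.01,0],[0,0.01,0],[0,0.01,0],[0,0.01,0],[0,0.01,0],[0,0.01,0],[0,0.01,0]], "fingers": [1,1,1,1,1,1,1,1,1,1]}}

```text
time: 1.77
position: [0.477, -0.1718, 0.2724]
tool_rot: [-0.099, 2.175, -2.176]
ft_force: [0.7, -0.1, -0.8]
grip_width: 0.999
```

```bash
python3 -c "
from h import *
plan([0.619,0.0555,0.27],0,0.01,8)
print(ctrl.get_state()['joint_positions'])"
```

```text
t 1.7667 pos [ 0.477  -0.1718  0.2724] f [ 0.72   -0.1025 -0.7937] grip 0.9991232586966963
R
 [[-0.9959 -0.0006  0.0902]
 [-0.0902 -0.0001 -0.9959]
 [ 0.0006 -1.      0.    ]]
total d mm world [142.0436 227.2611  -2.352 ] turn [-0.      0.0803  0.0006]
[-20.2   0.3 -26.7] [-0.      0.01    0.0001]
[-20.    0.3 -26.9] [-0.      0.01    0.0001]
[-19.7   0.3 -27.1] [-0.      0.01    0.0001]
[-19.4   0.3 -27.3] [-0.      0.01    0.0001]
[-19.2   0.3 -27.5] [-0.      0.01    0.0001]
[-18.9   0.3 -27.7] [-0.      0.01    0.0001]
[-18.6   0.3 -27.9] [-0.      0.01    0.0001]
[-18.3   0.3 -28. ] [-0.      0.01    0.0001]
[ 0.7933  0.0158 -0.5023  1.7059  0.0079  1.4224 -1.1906]
```

>>> {"method": "play_rows", "body": {"translation": [[-20,0,-27],[-20,0,-27],[-20,0,-27],[-19,0,-27],[-19,0,-27],[-19,0,-28],[-19,0,-28],[-18,0,-28],[0,0,0],[0,0,0]], "turn": [[0,0.01,0],[0,0.01,0],[0,0.01,0],[0,0.01,0],[0,0.01,0],[0,0.01,0],[0,0.01,0],[0,0.01,0],[0,0,0],[0,0,0]], "fingers": [1,1,1,1,1,1,1,1,1,1]}}

```text
time: 2.6
position: [0.6181, 0.0571, 0.2715]
tool_rot: [-0.02, 2.216, -2.213]
ft_force: [-0.3, -0.5, -0.1]
grip_width: 0.997
```

```bash
python3 -c "
from h import *
plan([0.619,0.0555,0.185],0,0.0,8)
import cv2
for n in('scene','top'):
    i=ctrl.get_image(n)[100:290,180:420]
    cv2.imwrite('pics/%s1.png'%n,cv2.resize(i,None,fx=3,fy=3,interpolation=cv2.INTER_CUBIC))
"
```

```text
t 2.6 pos [0.6181 0.0571 0.2715] f [-0.2992 -0.524  -0.1221] grip 0.9971642861366129
R
 [[-0.9999 -0.0019  0.0157]
 [-0.0157  0.0015 -0.9999]
 [ 0.0019 -1.     -0.0016]]
total d mm world [  0.9301  -1.614  -86.4852] turn [0.0015 0.0157 0.0019]
[-0.1 10.8  0.2] [0.0002 0.002  0.0002]
[-0.1 10.8  0.2] [0.0002 0.002  0.0002]
[-0.1 10.8  0.2] [0.0002 0.002  0.0002]
[-0.1 10.8  0.2] [0.0002 0.002  0.0002]
[-0.1 10.8  0.2] [0.0002 0.002  0.0002]
[-0.1 10.8  0.2] [0.0002 0.002  0.0002]
[-0.1 10.8  0.2] [0.0002 0.002  0.0002]
[-0.1 10.8  0.2] [0.0002 0.002  0.0002]
```

View pics/scene1.png

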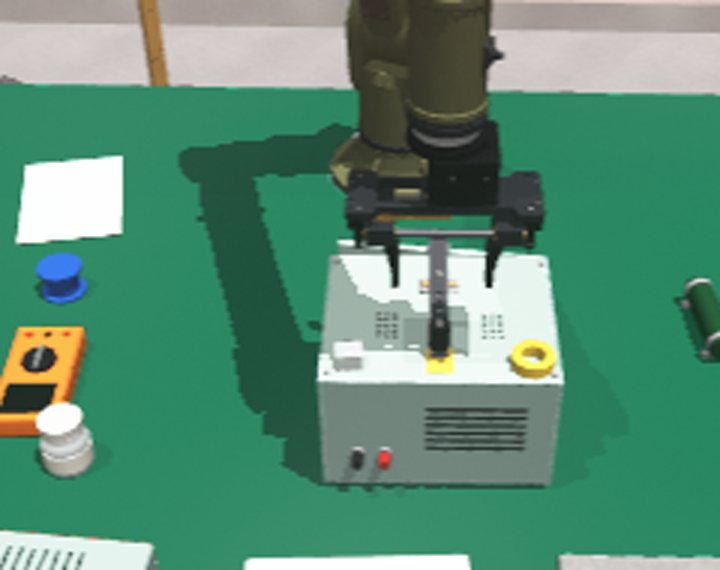

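View pics/top1.png

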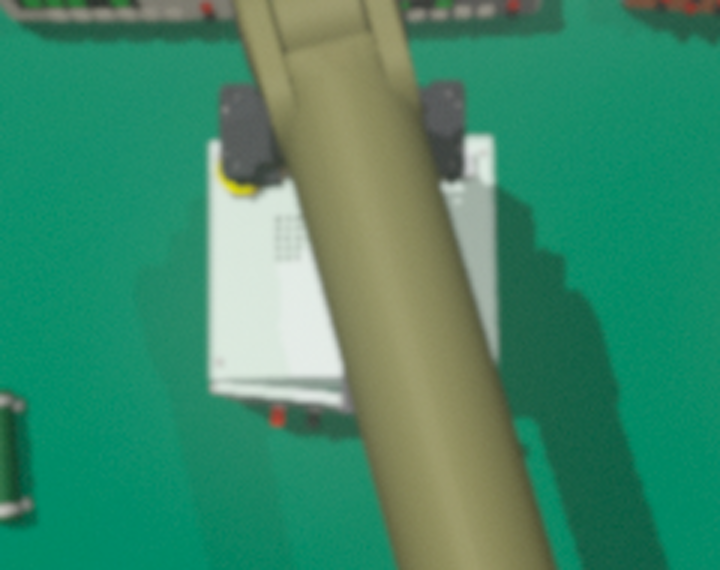

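>>> {"method": "play_rows", "body": {"translation": [[0,11,0],[-1,11,1],[0,11,1],[0,11,0],[0,11,0],[0,11,0],[0,11,0],[0,9,0],[0,0,0],[0,0,0]], "turn": [[0,0.002,0],[0,0.002,0],[0,0.002,0],[0,0.002,0],[0,0.002,0],[0,0.002,0],[0,0,0],[0,0,0],[0,0,0],[0,0,0]], "fingers": [1,1,1,1,1,1,1,1,1,1]}}

```text
time: 3.53
position: [0.619, 0.0523, 0.1859]
tool_rot: [0.0, -2.22, 2.22]
ft_force: [-0.2, 0.4, 0.3]
grip_width: 1.002
```

>>> {"method": "play_rows", "body": {"translation": [[0,0,0],[0,0,0],[0,0,0],[0,0,0],[0,0,0],[0,0,0],[0,0,0],[0,0,0],[0,0,0],[0,0,0]], "turn": [[0,0,0],[0,0,0],[0,0,0],[0,0,0],[0,0,0],[0,0,0],[0,0,0],[0,0,0],[0,0,0],[0,0,0]], "fingers": [-0.1,-0.2,-0.3,-0.4,-0.4,-0.5,-0.6,-0.7,-0.8,-1], "grip_force": 30}}

```text
time: 4.37
position: [0.6194, 0.0524, 0.1865]
tool_rot: [-0.002, -2.221, 2.221]
ft_force: [0.5, 1.0, 0.0]
grip_width: 0.324
```

```bash
python3 -c "
from h import *
plan([0.619,0.0555,0.185],0,0.0,1)
import cv2
for n in('scene',):
    i=ctrl.get_image(n)[150:260,230:400]
    cv2.imwrite('pics/%s2.png'%n,cv2.resize(i,None,fx=4.5,fy=4.5,interpolation=cv2.INTER_CUBIC))
"
```

```text
t 4.3667 pos [0.6194 0.0524 0.1865] f [0.4907 0.9511 0.0408] grip 0.32409110942849
R
 [[-1.      0.0001 -0.0012]
 [ 0.0012  0.0003 -1.    ]
 [-0.0001 -1.     -0.0003]]
total d mm world [-0.3608  3.0571 -1.5123] turn [ 0.0003 -0.0012 -0.0001]
[ 0.4  1.5 -3.1] [ 0.0003 -0.0012 -0.0001]
```

View pics/scene2.png

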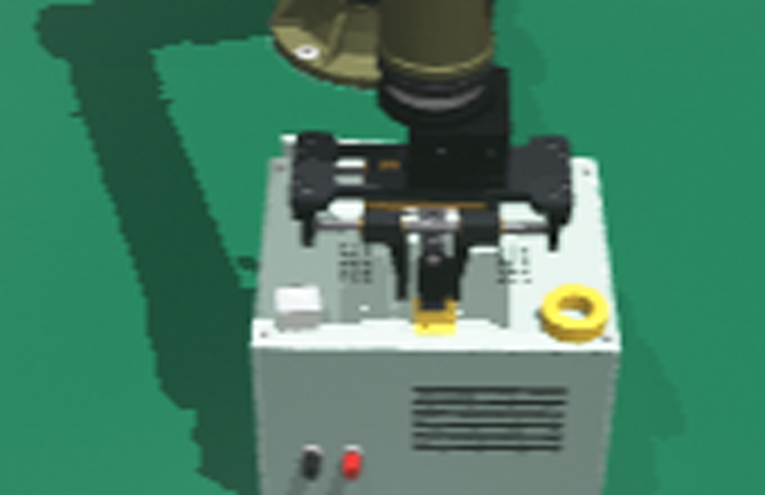

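>>> {"method": "play_rows", "body": {"translation": [[0,0,-1],[0,0,-1],[0,0,-1],[0,0,0],[0,0,0],[0,0,0],[0,0,0],[0,0,0],[0,0,0],[0,0,0]], "turn": [[0,0,0],[0,0,0],[0,0,0],[0,0,0],[0,0,0],[0,0,0],[0,0,0],[0,0,0],[0,0,0],[0,0,0]], "fingers": [-0.3,-0.3,-0.3,-1,-1,-1,-1,-1,-1,-1], "grip_force": 30}}

```text
time: 5.25
position: [0.6194, 0.0551, 0.1865]
tool_rot: [-0.002, -2.221, 2.221]
ft_force: [0.3, -1.4, 0.7]
grip_width: 0.256
```

>>> {"method": "play_rows", "body": {"translation": [[0.2,-4,0],[0.2,-4,0],[0.2,-4,0],[0.2,-4,0],[0.2,-4,0],[0.2,-4,0],[0.2,-4,0],[0.2,-4,0],[0.2,-4,0],[0.2,-4,0]], "turn": [[0,0,0.02],[0,0,0.02],[0,0,0.02],[0,0,0.02],[0,0,0.02],[0,0,0.02],[0,0,0.02],[0,0,0.02],[0,0,0.02],[0,0,0.02]], "fingers": [-1,-1,-1,-1,-1,-1,-1,-1,-1,-1]}}

```text
time: 6.08
position: [0.6138, 0.0553, 0.2268]
tool_rot: [0.216, 2.115, -2.116]
ft_force: [3.1, 0.7, 0.1]
grip_width: 0.258
```

```bash
python3 -c "
from h import *
plan([0.619,0.0555,0.185],0,0.0,1)
import cv2
for n in('scene','top'):
    i=ctrl.get_image(n)[150:260,230:400]
    cv2.imwrite('pics/%s3.png'%n,cv2.resize(i,None,fx=4.5,fy=4.5,interpolation=cv2.INTER_CUBIC))
"
```

```text
t 6.0833 pos [0.6138 0.0553 0.2268] f [3.1164 0.7215 0.0887] grip 0.2578878512038964
R
 [[-0.9795  0.2013 -0.0012]
 [ 0.0011 -0.0004 -1.    ]
 [-0.2013 -0.9795  0.0002]]
total d mm world [  5.1552   0.2419 -41.7572] turn [-0.0003 -0.0012 -0.2027]
[ 3.4 41.9 -0.3] [-0.0003 -0.0012 -0.2027]
```

View pics/scene3.png

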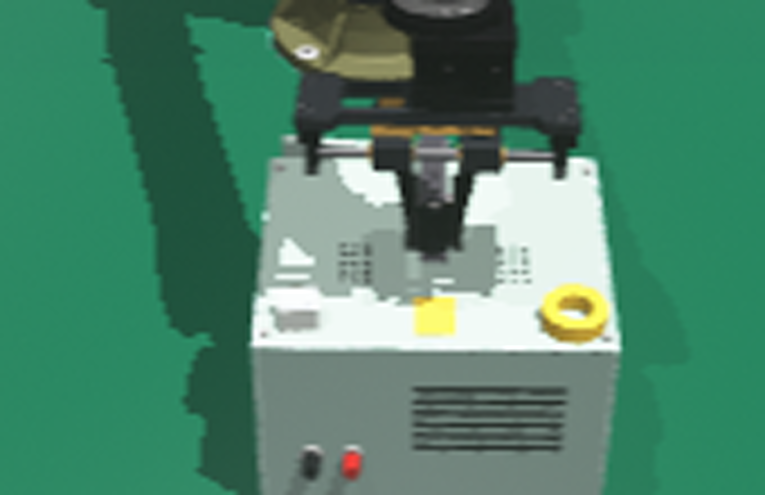

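```bash
cat >> h.py <<'E'
from scipy.optimize import brentq
pin=np.array([-.052,0])
Pv=lambda a:np.array([-.116-.128*np.sin(a),.128-.128*np.cos(a)])
def aof(L): return brentq(lambda a:np.linalg.norm(Pv(a)-pin)-L,0,1)
PSI=0.010
L1=.197-.1177; A0=aof(L1)
b0=np.arctan2(*(pin-Pv(A0))[::-1])
K0=np.array([.6193,.0553]) # world knob at start (hole1 on pin)
def R2(t): return np.array([[np.cos(t),-np.sin(t)],[np.sin(t),np.cos(t)]])
ORG=K0-R2(PSI)@(Pv(A0)+.197*np.array([np.cos(b0),np.sin(b0)]))
def tcp(L,th,h=.0085):
    a=aof(L);P=Pv(a);d=pin-P;b=np.arctan2(d[1],d[0])
    r=.197*np.cos(th)-h*np.sin(th)
    xy=ORG+R2(PSI)@(P+r*np.array([np.cos(b),np.sin(b)]))
    return np.array([*xy,.178+.197*np.sin(th)+h*np.cos(th)]),b+PSI,a
E
python3 -c "
from h import *
print(A0,b0,'org',ORG,'pin',ORG+R2(PSI)@pin)
print(tcp(L1,.2027))
for L in(.09,.1,.11,.12,.1274,.1304,.1334):print(L,tcp(L,.2027))
t,y,a=tcp(.1304,.2)
plan(t,.2,y,10)
"
```

```text
0.11977600611662485 -0.011564766032041061 org [0.5536 0.056 ] pin [0.5016 0.0555]
(array([0.6136, 0.0553, 0.226 ]), np.float64(-0.0015647660320410612), 0.11977600611662485)
0.09 (array([0.6028, 0.0535, 0.226 ]), np.float64(-0.019563061556492553), 0.20423463942614403)
0.1 (array([0.5928, 0.0517, 0.226 ]), np.float64(-0.04130542237878694), 0.2840253714765509)
0.11 (array([0.5827, 0.0501, 0.226 ]), np.float64(-0.06668667841771499), 0.3648929685757001)
0.12 (array([0.5725, 0.0487, 0.226 ]), np.float64(-0.0950317203934898), 0.44707920418272135)
0.1274 (array([0.565, 0.048, 0.226]), np.float64(-0.11766016236294259), 0.508895664304361)
0.1304 (array([0.562 , 0.0478, 0.226 ]), np.float64(-0.12720325589868975), 0.5342273308438833)
0.1334 (array([0.5589, 0.0476, 0.226 ]), np.float64(-0.13695104522671825), 0.5597270493447436)
t 6.1833 pos [0.6135 0.0554 0.2272] f [ 3.2354  0.1704 -0.9386] grip 0.25340016265256204
R
 [[-0.9796  0.2011 -0.0011]
 [ 0.0009 -0.0012 -1.    ]
 [-0.2011 -0.9796  0.001 ]]
total d mm world [-51.4221  -7.6085  -1.7414] turn [ 0.0242  0.1238 -0.0026]
[ 5.1 -0.9  0.8] [ 0.0024  0.0124 -0.0003]
[ 5.1 -0.9  0.8] [ 0.0024  0.0124 -0.0003]
[ 5.1 -0.9  0.9] [ 0.0024  0.0124 -0.0003]
[ 5.  -0.9  1. ] [ 0.0024  0.0124 -0.0003]
[ 5.  -0.8  1. ] [ 0.0024  0.0124 -0.0003]
[ 5.  -0.8  1.1] [ 0.0024  0.0124 -0.0003]
[ 5.  -0.8  1.2] [ 0.0024  0.0124 -0.0003]
[ 5.  -0.8  1.2] [ 0.0024  0.0124 -0.0003]
[ 5.  -0.8  1.3] [ 0.0024  0.0124 -0.0003]
[ 5.  -0.8  1.3] [ 0.0024  0.0124 -0.0003]
```

>>> {"method": "play_rows", "body": {"translation": [[3,-0.5,0.5],[3,-0.5,0.5],[4,-0.7,0.7],[4,-0.7,0.7],[4,-0.7,0.7],[4,-0.7,0.7],[4,-0.7,0.8],[4,-0.7,0.8],[3,-0.5,0.6],[3,-0.5,0.6]], "turn": [[0.001,0.007,0],[0.001,0.007,0],[0.002,0.01,0],[0.002,0.01,0],[0.002,0.01,0],[0.002,0.01,0],[0.002,0.01,0],[0.002,0.01,0],[0.001,0.007,0],[0.001,0.007,0]], "fingers": [-1,-1,-1,-1,-1,-1,-1,-1,-1,-1]}}

```text
time: 7.02
position: [0.5766, 0.0502, 0.225]
tool_rot: [0.315, 2.148, -2.164]
ft_force: [2.3, -1.3, -0.0]
grip_width: 0.252
```

```bash
python3 -c "
from h import *
t,y,a=tcp(.1304,.15)
plan(t,.15,y,8)
"
```

```text
t 7.0167 pos [0.5766 0.0502 0.225 ] f [ 2.349  -1.3192 -0.0051] grip 0.2515706879780616
R
 [[-0.976   0.198  -0.0912]
 [ 0.0897 -0.0166 -0.9958]
 [-0.1986 -0.9801 -0.0016]]
total d mm world [-12.3788  -2.6743  -9.1925] turn [ 0.0078  0.0351 -0.0499]
[1.7 0.8 0.5] [ 0.001   0.0044 -0.0062]
[1.7 0.8 0.5] [ 0.001   0.0044 -0.0062]
[1.7 0.8 0.5] [ 0.001   0.0044 -0.0062]
[1.7 0.9 0.5] [ 0.001   0.0044 -0.0062]
[1.7 0.9 0.5] [ 0.001   0.0044 -0.0062]
[1.7 0.9 0.5] [ 0.001   0.0044 -0.0062]
[1.7 0.9 0.5] [ 0.001   0.0044 -0.0062]
[1.7 0.9 0.5] [ 0.001   0.0044 -0.0062]
```

>>> {"method": "play_rows", "body": {"translation": [[1.7,0.8,0.5],[1.7,0.8,0.5],[1.7,0.8,0.5],[1.7,0.9,0.5],[1.7,0.9,0.5],[1.7,0.9,0.5],[1.7,0.9,0.5],[1.7,0.9,0.5],[0,0,0],[0,0,0]], "turn": [[0.001,0.0044,-0.006],[0.001,0.0044,-0.006],[0.001,0.0044,-0.006],[0.001,0.0044,-0.006],[0.001,0.0044,-0.006],[0.001,0.0044,-0.006],[0.001,0.0044,-0.006],[0.001,0.0044,-0.006],[0,0,0],[0,0,0]], "fingers": [-1,-1,-1,-1,-1,-1,-1,-1,-1,-1]}}

```text
time: 7.85
position: [0.5642, 0.0477, 0.2156]
tool_rot: [0.306, 2.188, -2.209]
ft_force: [2.5, -1.7, -0.3]
grip_width: 0.255
```

```bash
python3 -c "
from h import *
t,y,a=tcp(.1304,.11)
plan(t,.11,y,8)
import cv2
for n in('scene','top'):
    i=ctrl.get_image(n)[150:260,230:400]
    cv2.imwrite('pics/%s4.png'%n,cv2.resize(i,None,fx=4.5,fy=4.5,interpolation=cv2.INTER_CUBIC))
"
```

```text
t 7.85 pos [0.5642 0.0477 0.2156] f [ 2.5462 -1.6568 -0.3019] grip 0.25474615089436164
R
 [[-0.9807  0.1494 -0.1263]
 [ 0.1249 -0.0188 -0.992 ]
 [-0.1506 -0.9886 -0.0002]]
total d mm world [ 1.325  -0.3703 -7.5049] turn [ 0.0003  0.0005 -0.0411]
[-0.  1.  0.] [ 0.      0.0001 -0.0051]
[-0.  1.  0.] [ 0.      0.0001 -0.0051]
[-0.  1.  0.] [ 0.      0.0001 -0.0051]
[-0.  1.  0.] [ 0.      0.0001 -0.0051]
[-0.  1.  0.] [ 0.      0.0001 -0.0051]
[-0.1  1.   0. ] [ 0.      0.0001 -0.0051]
[-0.1  1.   0. ] [ 0.      0.0001 -0.0051]
[-0.1  1.   0. ] [ 0.      0.0001 -0.0051]
```

View pics/scene4.png

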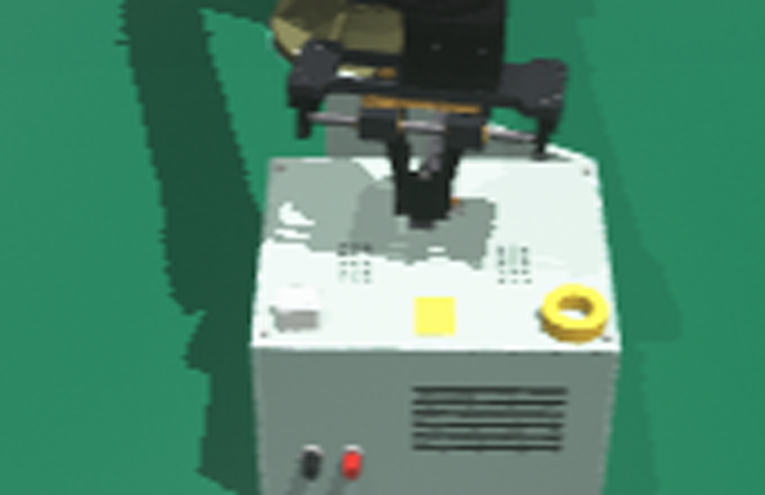

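View pics/top4.png

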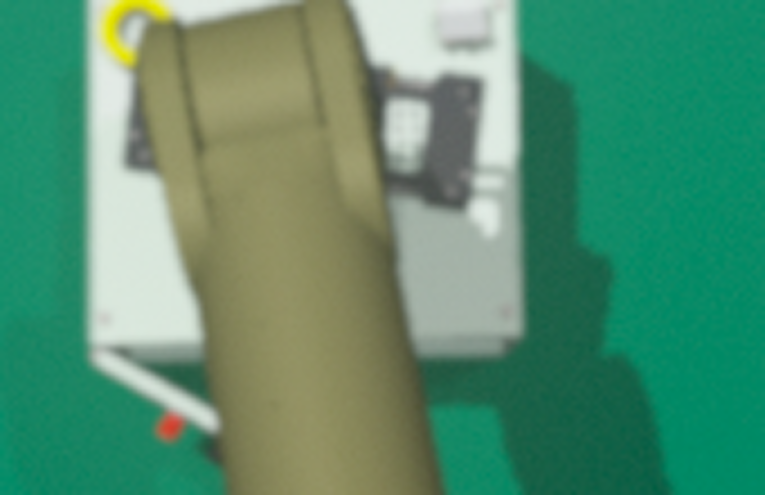

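>>> {"method": "play_rows", "body": {"translation": [[0,1,0],[0,1,0],[0,1,0],[0,1,0],[0,1,0],[0,1,0],[-0.1,1,0],[-0.1,1,0],[0,1,0],[0,0,0]], "turn": [[0,0,-0.005],[0,0,-0.005],[0,0,-0.005],[0,0,-0.005],[0,0,-0.005],[0,0,-0.005],[0,0,-0.005],[0,0,-0.005],[0,0,-0.005],[0,0,0]], "fingers": [-1,-1,-1,-1,-1,-1,-1,-1,-1,-1]}}

```text
time: 8.78
position: [0.5659, 0.0473, 0.2066]
tool_rot: [-0.257, -2.196, 2.211]
ft_force: [2.4, 0.1, -0.7]
grip_width: 0.253
```

```bash
python3 -c "
from h import *
t,y,a=tcp(.1304,.1)
plan(t,.1,y,1);print(t)
t,y,a=tcp(.1304,.07)
plan(t,.07,y,5);print(t)
"
```

```text
t 8.7833 pos [0.5659 0.0473 0.2066] f [ 2.3647  0.104  -0.6772] grip 0.2531493573163272
R
 [[-0.9864  0.1051 -0.1264]
 [ 0.1257 -0.0132 -0.992 ]
 [-0.1059 -0.9944 -0.0002]]
total d mm world [-0.0415 -0.0087 -0.4896] turn [ 0.0002  0.0004 -0.0061]
[0.1 0.5 0. ] [ 0.0002  0.0004 -0.0061]
[0.5658 0.0473 0.2061]
t 8.7833 pos [0.5659 0.0473 0.2066] f [ 2.3647  0.104  -0.6772] grip 0.2531493573163272
R
 [[-0.9864  0.1051 -0.1264]
 [ 0.1257 -0.0132 -0.992 ]
 [-0.1059 -0.9944 -0.0002]]
total d mm world [ 0.7082 -0.1046 -6.3564] turn [ 0.0002  0.0004 -0.0361]
[-0.   1.3  0. ] [ 0.      0.0001 -0.0072]
[-0.   1.3  0. ] [ 0.      0.0001 -0.0072]
[-0.   1.3  0. ] [ 0.      0.0001 -0.0072]
[-0.   1.3  0. ] [ 0.      0.0001 -0.0072]
[-0.   1.3  0. ] [ 0.      0.0001 -0.0072]
[0.5666 0.0472 0.2003]
```

>>> {"method": "play_rows", "body": {"translation": [[0,0.4,0],[0,0.4,0],[0,0.4,0],[0,0.4,0],[0,0.4,0],[0,0.4,0],[0,0.4,0],[0,0,0],[0,0,0],[0,0,0]], "turn": [[0,0,-0.002],[0,0,-0.002],[0,0,-0.002],[0,0,-0.002],[0,0,-0.002],[0,0,-0.002],[0,0,-0.002],[0,0,0],[0,0,0],[0,0,0]], "fingers": [-1,-1,-1,-1,-1,-1,-1,-1,-1,-1]}}

```text
time: 9.62
position: [0.5661, 0.0473, 0.2043]
tool_rot: [-0.242, -2.192, 2.205]
ft_force: [2.6, -1.3, 2.0]
grip_width: 0.257
```

>>> {"method": "play_rows", "body": {"translation": [[0,0.4,0],[0,0.4,0],[0,0.4,0],[0,0.4,0],[0,0,0],[0,0,0],[0,0,0],[0,0,0],[0,0,0],[0,0,0]], "turn": [[0,0,-0.002],[0,0,-0.002],[0,0,-0.002],[0,0,-0.002],[0,0,0],[0,0,0],[0,0,0],[0,0,0],[0,0,0],[0,0,0]], "fingers": [-1,-1,-1,-1,-1,-1,-1,-1,-1,-1]}}

```text
time: 10.45
position: [0.5657, 0.0475, 0.2021]
tool_rot: [-0.231, -2.188, 2.2]
ft_force: [0.6, 0.1, -1.0]
grip_width: 0.254
```

>>> {"method": "play_rows", "body": {"translation": [[0,0.4,0],[0,0.4,0],[0,0.4,0],[0,0.4,0],[0,0,0],[0,0,0],[0,0,0],[0,0,0],[0,0,0],[0,0,0]], "turn": [[0,0,-0.002],[0,0,-0.002],[0,0,-0.002],[0,0,-0.002],[0,0,0],[0,0,0],[0,0,0],[0,0,0],[0,0,0],[0,0,0]], "fingers": [-1,-1,-1,-1,-1,-1,-1,-1,-1,-1]}}

```text
time: 11.28
position: [0.566, 0.0474, 0.2008]
tool_rot: [-0.222, -2.185, 2.196]
ft_force: [-3.0, 0.9, 0.4]
grip_width: 0.249
```

```bash
python3 -c "
from h import *
t,y,a=tcp(.1304,.07)
plan(t,.07,y,5);print(t)
"
```

```text
t 11.2833 pos [0.566  0.0474 0.2008] f [-2.9813  0.949   0.4105] grip 0.24877449736164453
R
 [[-0.9891  0.0754 -0.1262]
 [ 0.1258 -0.0096 -0.992 ]
 [-0.076  -0.9971 -0.    ]]
total d mm world [ 0.5801 -0.2731 -0.5285] turn [ 0.0001  0.0007 -0.0061]
[-0.1  0.1  0. ] [ 0.      0.0001 -0.0012]
[-0.1  0.1  0. ] [ 0.      0.0001 -0.0012]
[-0.1  0.1  0. ] [ 0.      0.0001 -0.0012]
[-0.1  0.1  0. ] [ 0.      0.0001 -0.0012]
[-0.1  0.1  0. ] [ 0.      0.0001 -0.0012]
[0.5666 0.0472 0.2003]
```

>>> {"method": "play_rows", "body": {"translation": [[0.4,0,0],[0.4,0,0],[0,0.4,0],[0,0.4,0],[0,0.4,0],[0,0.4,0],[0,0,0],[0,0,0],[0,0,0],[0,0,0]], "turn": [[0,0,0],[0,0,0],[0,0,-0.002],[0,0,-0.002],[0,0,-0.002],[0,0,-0.002],[0,0,0],[0,0,0],[0,0,0],[0,0,0]], "fingers": [-1,-1,-1,-1,-1,-1,-1,-1,-1,-1]}}

```text
time: 12.12
position: [0.5659, 0.0473, 0.1994]
tool_rot: [-0.215, -2.183, 2.192]
ft_force: [-0.8, 1.0, 0.4]
grip_width: 0.254
```

>>> {"method": "play_rows", "body": {"translation": [[0.2,0.4,0],[0,0.4,0],[0,0.4,0],[0,0.4,0],[0,0.4,0],[0,0.4,0],[0,0.4,0],[0,0.4,0],[0,0,0],[0,0,0]], "turn": [[0,0,-0.002],[0,0,-0.002],[0,0,-0.002],[0,0,-0.002],[0,0,-0.002],[0,0,-0.002],[0,0,-0.002],[0,0,-0.002],[0,0,0],[0,0,0]], "fingers": [-1,-1,-1,-1,-1,-1,-1,-1,-1,-1]}}

```text
time: 12.95
position: [0.5659, 0.0472, 0.196]
tool_rot: [-0.196, -2.177, 2.184]
ft_force: [1.7, -0.2, -0.3]
grip_width: 0.258
```

```bash
python3 -c "
from h import *
t,y,a=tcp(.1304,.05)
plan(t,.05,y,1);print(t)
import cv2
for n in('scene','top'):
    i=ctrl.get_image(n)[150:260,230:400]
    cv2.imwrite('pics/%s5.png'%n,cv2.resize(i,None,fx=4.5,fy=4.5,interpolation=cv2.INTER_CUBIC))
"
```

```text
t 12.95 pos [0.5659 0.0472 0.196 ] f [ 1.6567 -0.1993 -0.3062] grip 0.25776840909529464
R
 [[-0.9906  0.0528 -0.1264]
 [ 0.1263 -0.0068 -0.992 ]
 [-0.0532 -0.9986  0.    ]]
total d mm world [ 1.0879 -0.0812  0.3115] turn [-0.      0.0004 -0.0032]
[-1.1 -0.3 -0.1] [-0.      0.0004 -0.0032]
[0.567  0.0471 0.1963]
```

View pics/scene5.png

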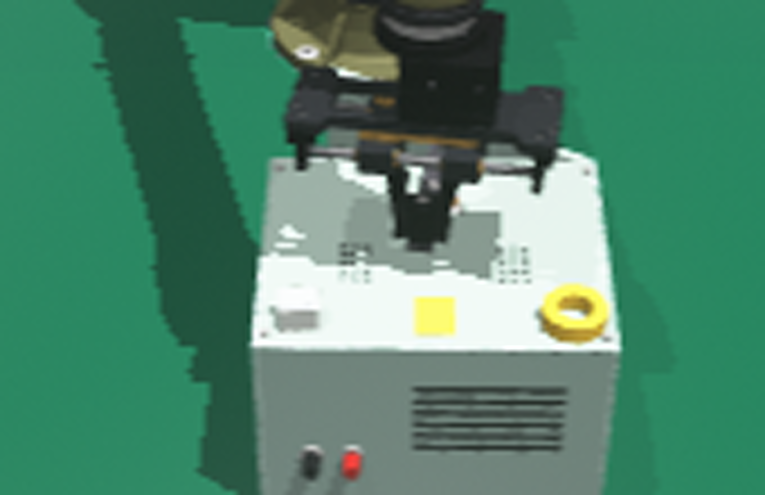

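>>> {"method": "play_rows", "body": {"translation": [[0,0.5,0],[0,0.5,0],[0,0.5,0],[0,0.5,0],[0,0.5,0],[0,0.5,0],[0,0.5,0],[0,0.5,0],[0,0.5,0],[0,0.5,0]], "turn": [[0,0,-0.0025],[0,0,-0.0025],[0,0,-0.0025],[0,0,-0.0025],[0,0,-0.0025],[0,0,-0.0025],[0,0,-0.0025],[0,0,-0.0025],[0,0,-0.0025],[0,0,-0.0025]], "fingers": [-1,-1,-1,-1,-1,-1,-1,-1,-1,-1]}}

```text
time: 13.88
position: [0.5661, 0.0473, 0.1911]
tool_rot: [-0.168, -2.167, 2.171]
ft_force: [2.7, -0.9, -0.9]
grip_width: 0.254
```

>>> {"method": "play_rows", "body": {"translation": [[0,0.5,0],[0,0.5,0],[0,0.5,0],[0,0.5,0],[0,0.5,0],[0,0.5,0],[0,0.5,0],[0,0,0],[0,0,0],[0,0,0]], "turn": [[0,0,-0.0025],[0,0,-0.0025],[0,0,-0.0025],[0,0,-0.0025],[0,0,-0.0025],[0,0,-0.0025],[0,0,-0.0025],[0,0,0],[0,0,0],[0,0,0]], "fingers": [-1,-1,-1,-1,-1,-1,-1,-1,-1,-1]}}

```text
time: 14.72
position: [0.566, 0.0473, 0.1876]
tool_rot: [-0.148, -2.16, 2.162]
ft_force: [3.1, -0.6, -1.2]
grip_width: 0.261
```

```bash
python3 -c "
from h import *
t,y,a=tcp(.1304,.0)
plan(t,.0,y,1);print(t)
"
```

```text
t 14.7167 pos [0.566  0.0473 0.1876] f [ 3.1026 -0.5531 -1.1877] grip 0.26123762585647325
R
 [[-0.9919  0.0103 -0.1262]
 [ 0.1262 -0.0014 -0.992 ]
 [-0.0104 -0.9999  0.    ]]
total d mm world [ 1.6998 -0.2913 -1.081 ] turn [-0.      0.0006 -0.0104]
[-1.7  1.1  0.1] [-0.      0.0006 -0.0104]
[0.5677 0.047  0.1865]
```

>>> {"method": "play_rows", "body": {"translation": [[0,0.3,0],[0,0.3,0],[0,0.3,0],[0,0.3,0],[0,0.2,0],[0,0,0],[0,0,0],[0,0,0],[0,0,0],[0,0,0]], "turn": [[0,0,-0.002],[0,0,-0.002],[0,0,-0.002],[0,0,-0.002],[0,0,-0.002],[0,0,0],[0,0,0],[0,0,0],[0,0,0],[0,0,0]], "fingers": [-1,-1,-1,-1,-1,-1,-1,-1,-1,-1]}}

```text
time: 15.55
position: [0.566, 0.0473, 0.1864]
tool_rot: [-0.137, -2.156, 2.156]
ft_force: [1.2, -0.8, 4.0]
grip_width: 0.254
```

>>> {"method": "play_rows", "body": {"translation": [[-0.3,0,0],[-0.3,0,0],[-0.3,0,0],[-0.3,0,0],[0,0,0],[0,0,0],[0,0,0],[0,0,0],[0,0,0],[0,0,0]], "turn": [[0,0,0],[0,0,0],[0,0,0],[0,0,0],[0,0,0],[0,0,0],[0,0,0],[0,0,0],[0,0,0],[0,0,0]], "fingers": [-1,-1,-1,-1,-1,-1,-1,-1,-1,-1]}}

```text
time: 16.38
position: [0.566, 0.0474, 0.1864]
tool_rot: [-0.134, -2.155, 2.156]
ft_force: [-3.4, -0.2, 6.5]
grip_width: 0.257
```

>>> {"method": "play_rows", "body": {"translation": [[0.4,-0.3,0],[0,0,0],[0,0,0],[0,0,0],[0,0,0],[0,0,0],[0,0,0],[0,0,0],[0,0,0],[0,0,0]], "turn": [[0,0,0],[0,0,0],[0,0,0],[0,0,0],[0,0,0],[0,0,0],[0,0,0],[0,0,0],[0,0,0],[0,0,0]], "fingers": [-1,-1,-0.4,-0.3,-0.2,-0.1,0,0.2,0.3,0.3]}}

```text
time: 17.22
position: [0.5668, 0.0472, 0.1864]
tool_rot: [-0.137, -2.156, 2.156]
ft_force: [0.2, -0.2, -0.4]
grip_width: 0.613
```

```bash
python3 -c "
from h import *
import cv2
print(ctrl.get_state()['ft_force'],ctrl.get_state()['grip_width'])
for n in('scene','top'):
    i=ctrl.get_image(n)[150:260,230:400]
    cv2.imwrite('pics/%s6.png'%n,cv2.resize(i,None,fx=4.5,fy=4.5,interpolation=cv2.INTER_CUBIC))
"
```

```text
[ 0.2042 -0.2185 -0.353 ] 0.6126259653567648
```

View pics/scene6.png

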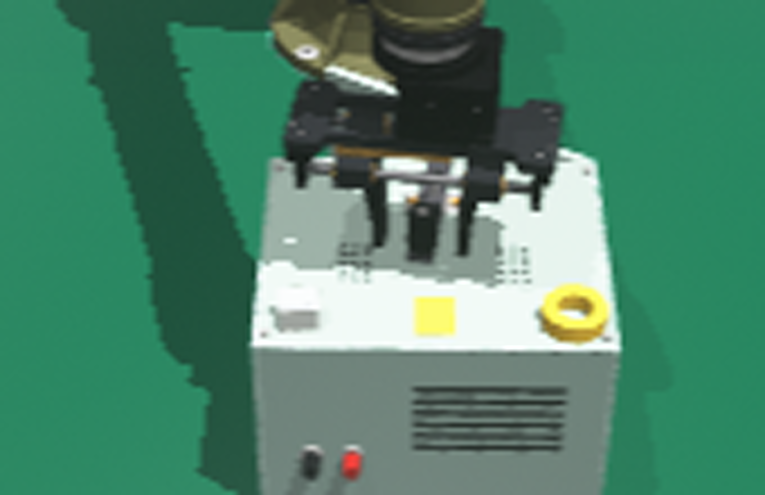

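The knob stands free between the open fingers (crop about 422,232) and the door has stayed open. I'll rise and move back to the right for a clear look.

>>> {"method": "play_rows", "body": {"translation": [[0,-5,0],[0,-10,0],[0,-10,0],[0,-10,0],[0,-15,0],[0,-15,0],[0,-15,0],[0,-15,0],[0,-5,0],[0,0,0]], "turn": [[0,0,0],[0,0,0],[0,0,0],[0,0,0],[0,0,0],[0,0,0],[0,0,0],[0,0,0],[0,0,0],[0,0,0]], "fingers": [0.3,0.3,0.3,0.3,0.3,0.3,0.3,0.3,0.3,0.3]}}

```text
time: 18.15
position: [0.5677, 0.0476, 0.2888]
tool_rot: [-0.141, -2.158, 2.158]
ft_force: [0.6, 0.3, -0.4]
grip_width: 0.653
```

>>> {"method": "play_rows", "body": {"translation": [[0,0,25],[0,0,25],[0,0,25],[0,0,25],[0,0,25],[0,0,25],[0,0,25],[0,0,25],[0,0,25],[0,0,25]], "turn": [[0,0,0],[0,0,0],[0,0,0],[0,0,0],[0,0,0],[0,0,0],[0,0,0],[0,0,0],[0,0,0],[0,0,0]], "fingers": [0.3,0.3,0.3,0.3,0.3,0.3,0.3,0.3,0.3,0.3]}}

```text
time: 18.98
position: [0.5344, -0.2019, 0.2857]
tool_rot: [-0.136, -2.156, 2.155]
ft_force: [0.1, 0.2, 0.4]
grip_width: 0.653
```

```bash
python3 -c "
from h import *
import cv2
for n in('scene','top'):
    I=ctrl.get_image(n);cv2.imwrite('pics/%s7f.png'%n,I)
    i=I[130:290,200:400]
    cv2.imwrite('pics/%s7.png'%n,cv2.resize(i,None,fx=3.7,fy=3.7,interpolation=cv2.INTER_CUBIC))
"
```

```text
(no output)
```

View pics/scene7.png

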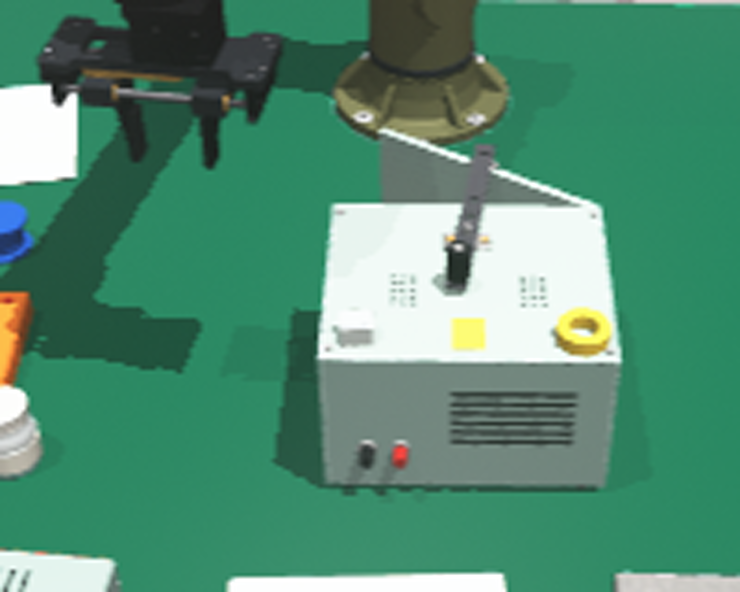

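View pics/top7.png

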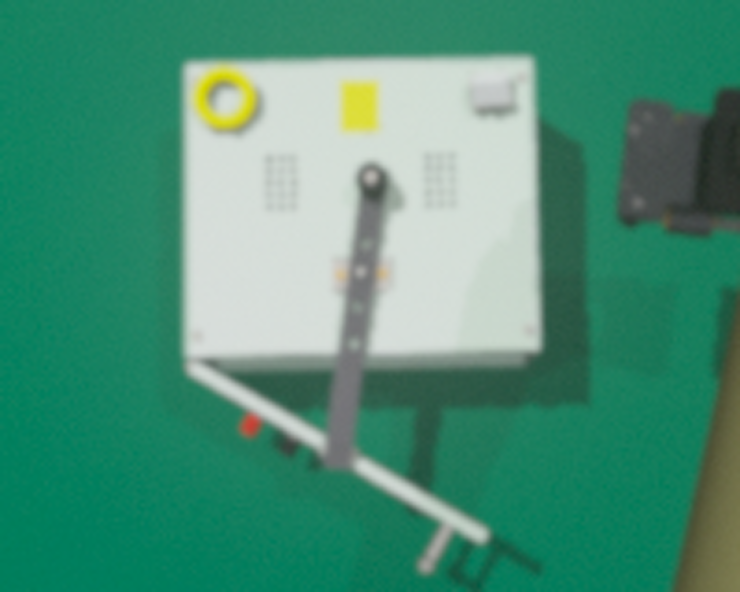

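The top view shows the pin tip in a hole at crop (361,271). Two empty holes lie towards the door, at (357,307) and (354,344), and one towards the knob at (366,244), so the third hole is on the pin. The tape and relay haven't moved. I'll check the knob's height and wait briefly to see that it holds.

Run:
```python
from h import *
from scipy.optimize import least_squares
def tri(a,b):
    un=lambda p:np.array([(p[0]+.5)/3.7-.5+200,(p[1]+.5)/3.7-.5+130])
    return least_squares(lambda X:np.r_[proj("top",X)-un(a),proj("scene",X)-un(b)],[.57,.05,.21]).x
print("start",tri((358,103),(467,285)),"now",tri((371,177),(458,245)))
import cv2
i=ctrl.get_image("top");o=cv2.imread("pics/top7f.png")
d=cv2.absdiff(i,o)[130:290,200:350];print("changed px",(d.max(2)>25).sum())
o=cv2.imread("pics/top0.png");d=cv2.absdiff(i,o).max(2)>40
n,_,st,_=cv2.connectedComponentsWithStats(d.astype(np.uint8))
print([list(map(int,s)) for s in st[1:] if s[4]>15])
s=ctrl.get_state();print(s['time'],s['ft_force'])
```

```text
start [0.6193 0.0557 0.216 ] now [0.5652 0.0469 0.2158]
changed px 0
[[348, 120, 123, 280, 16292], [293, 154, 13, 41, 240], [299, 175, 10, 21, 90], [445, 178, 21, 54, 406], [292, 214, 2, 12, 20], [299, 218, 3, 8, 21], [252, 227, 82, 59, 1082], [298, 230, 46, 25, 393], [459, 262, 4, 7, 17], [504, 301, 136, 99, 7091], [621, 324, 19, 17, 79], [613, 354, 11, 19, 153], [308, 375, 13, 9, 58], [288, 383, 6, 7, 26], [312, 384, 23, 15, 116], [493, 384, 9, 10, 25], [287, 387, 14, 13, 68], [477, 386, 8, 11, 25], [487, 386, 8, 14, 31], [497, 388, 13, 12, 45]]
19.1333 [ 0.1535 -0.6174 -0.4095]
```

View pics/top7f.png

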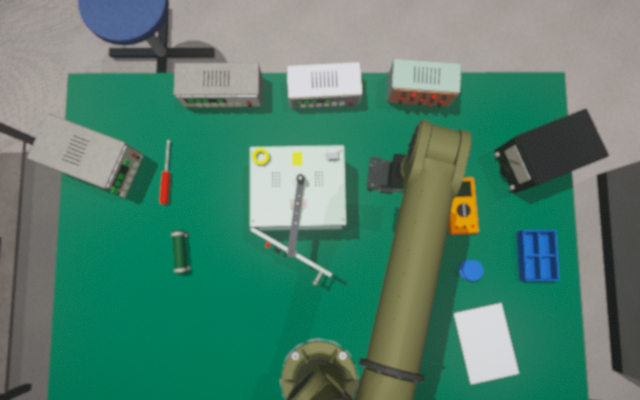

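```bash
python3 -c "
from bench import ctrl
print(ctrl.close_job())"
```

```text
the job is handed in; nothing more can be done
None
```

The stay's third hole is over the pin with the bar fully down, the door is wider open, and the job was handed in at about 19 s. I lifted the stay by the knob, swung the door to about 0.53 rad by my geometry model, and felt for the hole in small steps. I tested that the pin was holding before letting go.

- **Forces:** wrist readings, taken at the end of each move, stayed within about 7 N. The highest came from a light press on the seated bar.
- **Hole:** the last top view shows the pin in the third hole, with two empty holes towards the door and one towards the knob.
- **Seating:** the knob top measures 0.2158 m, against 0.216 m when the first hole was seated at the start. The gripper height matched too (0.1864 against 0.1865 m).
- **Holding:** nothing on the load box changed between two pictures after release, though they were only about 0.1 s apart. The gripper was well clear and touching nothing.
- **Bystanders:** in the last pictures the tape, relay, screwdriver, resistor and reel had not moved. The arm hid part of the meter and the jar in the top view, so I couldn't fully check those two, but the arm passed well above them.

No check failed. On the first close the gripper was about 3 mm off to one side of the knob; I re-centred it before gripping.

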